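Hang the canvas mallet in its ring

TASK

Put the square-headed wooden mallet away: take it out of the plywood tool stand and drop it handle-first down through the wide steel ring (the narrow one does not take its handle) until its head catches on the ring and it hangs there upright. Leave the round-headed mallet standing in its hole in the plywood stand.

Things in the scene. Friction and masses are not known exactly. Their poses are not given: they have to be found in the camera images.
- mallet: Square-headed beech mallet, about 0.26 kg, standing handle-down in one of the two holes of the plywood stand, its head resting on the stand's top. Head: a block 95 mm long (own x), 48 mm wide (own y, the width to grip) and 50 mm high (own z). Round handle 22 mm in diameter, reaching 115 mm down from the middle of the head's underside. Origin: middle of the head's underside, where the handle begins; z points up out of the head, away from the handle.
- round_mallet: The bystander: a mallet with a round head, 56 to 66 mm in diameter and 58 mm high, with the same handle (22 mm in diameter, 115 mm long), standing in the stand's other hole, 130 mm from the square-headed one. Origin: middle of the head's underside, z up out of the head.
- wide_ring_mouth (a point): Centre of the upper rim of the wide steel ring, 145 mm above the table; z is up. Hole 44 mm in diameter, outside 60 mm, 17 mm high, open below down to a flat base plate 10 mm thick. A horizontal arm joins it (own +x) to a post 80 mm from the centre; nothing of the stand rises above the rim. It is fixed to the table. A similar stand 150 mm or more away has a narrow ring (hole 16 mm, outside 36 mm, rim also 145 mm high), too small for the mallet.
- tool_stand: Plywood bridge 280 mm long (own x), 110 mm wide, 135 mm high, fixed to the table. Its 18 mm top has two plain 30 mm through holes at x = -65 mm and +65 mm, which hold the two mallets upright, so a mallet must rise 115 mm to be free. Origin: middle of its underside on the table.
There are look-alikes about, which are no part of the job. What is shaped like the part that bears wide_ring_mouth but yellow is not meant. What is shaped like the mallet but white is not meant.

How it is judged:
At the end, for the whole second after the job is handed in: The square-headed mallet hangs at rest in the wide ring, handle down: head underside within 6 mm of the rim in height and 15 mm of its centre, upright within 0.15 rad. The round-headed mallet stands in its hole, moved under 30 mm, leaning under 0.3 rad (horizontal distance between mallet and wide_ring_mouth below 0.015 m and z of mallet in the frame of wide_ring_mouth between -0.006 and 0.006 m and angle between mallet's own z axis and vertical below 0.15 rad and linear speed of mallet below 0.03 m/s and distance of round_mallet from where it was at the start of the episode below 0.03 m and angle between round_mallet's own z axis and vertical below 0.3 rad); the robot touches nothing.
It fails at once if the round-headed mallet is pulled up or knocked out of its place (moved over 40 mm) (distance of round_mallet from where it was at the start of the episode above 0.04 m).
It also fails if it takes over 45 s, if anything falls off the work surface, if the arm or the gripper's body presses on something with over 40 N, if the wrist force passes 120 N, or if a joint passes its speed limit or range.

ROBOT

A 7-joint arm with a two-finger parallel gripper is mounted at the origin on the work surface. World frame = base frame: x ahead of the robot, y to its left, z up, the work surface at z = 0. Lengths are in m, angles in rad, forces in N, time in s.
With the tool pointing down it reaches from about 0.425 to 0.875 m from the base axis. Payload 4.7 kg.
Tool frame: the origin (TCP) lies at the centre of the arm's flange, where the gripper is bolted on; the fingertips stand 182 mm ahead of it and the grasp point (between the pads) lies 164 mm ahead of it; z points along the fingers, y is the line along which they close (so a half turn about z gives the same grasp; the last joint's range is limited). The gripper opens to 87 mm and grips with 3 to 60 N. Pads are 19 mm wide; open, the fingers measure 117 mm over their backs; the gripper's body (75 mm by 190 mm) begins 51 mm behind the grasp point.
Start: joints at [1.325, 0.321, -0.07, 1.45, 0.023, 1.371, -0.057], TCP at [0.167, -0.628, 0.405] pointing down, gripper open.
Joint ranges: [-2.86, 2.86], [-0.3, 2.09], [-1.38, 1.24], [0.06, 2.45], [-1.56, 4.7], [0.09, 2.05], [-2.69, 2.69]. Speed limits (rad/s): [2.57, 2.57, 3.14, 3.14, 3.14, 3.14, 3.14].

INTERFACE

Orientations are given as a unit quaternion [w, x, y, z].
In Python, from rig import robot gives the robot as it stands.
- The arm moves only by the tool arm_command, never from a script. Its argument "commands" is a list of rows, each a list of 7 numbers: the shift along the world's x, y, z in mm, then the turn, a rotation vector about the world's x, y, z in degrees, then the finger opening in mm, from 0 to 87. A call has 1 to 8 rows; each row is the pose to reach, as a shift and turn from the pose commanded when the call began; what a row does not reach only later rows make up. A row lasts 1/10 s, in which the tool goes at most 50 mm and 8.59 degrees, less where a joint would pass 70% of its speed; a pose out of reach is approached as far as the arm can. A call with a gripper value outside its range is refused whole. The fingers move at their own pace and stop on an object; "newtons" is the grip in N (left out, the last holds). Time passes only in rows, so rows that repeat a pose let the fingers close. It gives the time, the measured TCP pose, the force, the opening and the grip force at its end, in the units of the state.
- robot.sense(): the state, without advancing time (a new reading comes with each control period).
- robot.capture(name): name is "side" or "top"; returns the picture (420x560x3 uint8, red, green, blue); there is no depth.
- robot.camera_info(name): a dict with "K" (3x3 intrinsics, pixels), "dist_coeffs" ([k1, k2, p1, p2, k3] as OpenCV has them; the pictures are not rectified), "position" and "attitude" of the camera in the world. Camera axes: x right, y down, z forward; pixel columns grow to the right and rows downward; lengths in m; the calibration is good to about 2 mm. A picture is of the moment at which its call begins. camera_info takes no time and is no camera call.
- robot.hand_in(): hands the job in; it is judged then, once.
Trained networks look in the newest picture that a camera, given by its name, has taken for a name from the list of things; names that differ only in an ending like _2 or _b are one class to them, and where a whole thing is asked for, a point or a joint stands for the part that bears it (a point fixed in the world has none). Each returns a list of dicts, best first, with "confidence" (0 to 1); they miss things now and then, are a little off and sometimes report something else, mostly with a low value. They report only what shows in the picture. A call takes as long as a camera call. They do not tell look-alikes from the thing itself.
- robot.boxes_of(camera, label): "extent" ([centre column, centre row, width, height] as shares, 0 to 1, of the picture: columns of its width, rows of its height, round what is visible of it).
- robot.trace(camera, label): "region" (420x560 bool, what is visible of it) and "extent" ([centre column, centre row, width, height] as shares, 0 to 1, of the picture: columns of its width, rows of its height, round what is visible of it).
- robot.place_of(camera, label): "xy" ([column, row] as shares, 0 to 1, of the picture: columns of its width, rows of its height: a listed point, or the origin of a listed thing).
The state is a dict: "time_s": time; "joint_pos": joint angles; "joint_velocities": joint speeds; "joint_torque": joint torques, N m; "tcp_pos": TCP position; "ee_rot": TCP orientation; "force": force on the tool from outside, world axes, zero at the start; "moment": the same for the moment, N m; "grip_width": finger opening in m; "gripper_force": force on a finger pad.
Only numpy, scipy, OpenCV 4.12 (cv2) and the standard library are available. Lean on these libraries where they do the work, as an engineer would, in place of code of your own. Each camera call takes 0.05 s, during which the arm holds its last target. There are 200 camera calls.

## Working session

There is one attempt and no reset: what is moved stays moved. The work goes in short steps, Python scripts to look and compute and a tool call to move; the robot and the scene stay as the last step left them, time stands still between calls to the robot, and variables do not carry over. Pictures are saved under pics/ and viewed, at most 10 in all, crops included, and the job is handed in when it is done.

Besides the shell and the picture viewer there is one more tool, called after "Call:" as name([rows], argument=value, ...), one row to a line, values as JSON. arm_command: Moves the arm, as the interface text tells. Its arguments: {"type":"object","properties":{"commands":{"type":"array","items":{"type":"array","items":{"type":"number"}}},"newtons":{"type":"number"}},"required":["commands"]}

```bash
mkdir -p pics
cat > h.py <<'E'
import numpy as np, cv2
from scipy.spatial.transform import Rotation as R
from rig import robot
def cam(n):
    i=robot.camera_info(n); a=i["attitude"]
    a=np.array(a,float)
    M=a if a.shape==(3,3) else R.from_quat(a,scalar_first=True).as_matrix()
    return np.array(i["K"],float),np.array(i["dist_coeffs"],float),np.array(i["position"],float),M
def ray(n,px):
    K,d,p,M=cam(n); u=cv2.undistortPoints(np.array([[px]],float),K,d)[0,0]
    return p,M@np.array([u[0],u[1],1])
def onz(n,px,z):
    p,v=ray(n,px); return p+v*(z-p[2])/v[2]
def proj(n,P):
    K,d,p,M=cam(n); return cv2.projectPoints(np.atleast_2d(P).astype(float),cv2.Rodrigues(M.T)[0],-M.T@p,K,d)[0][:,0]
def snap(n,f):
    im=robot.capture(n); cv2.imwrite('pics/'+f,im[:,:,::-1]); return im
S=np.array([560,420])
E
python3 - <<'E'
from h import *
a=snap("top","t0.png");b=snap("side","s0.png")
cv2.imwrite("pics/both.png",cv2.resize(np.hstack([a,b])[:,:,::-1],(800,300)))
print(robot.camera_info("top"),robot.camera_info("side"))
for n in("top","side"):
  for l in("mallet","round_mallet","wide_ring_mouth","tool_stand"):
    for r in robot.place_of(n,l): print(n,l,(np.array(r["xy"])*S).round(1),round(r["confidence"],2))
s=robot.sense();print(s)
E
```

```text
{'K': array([[387.91926695,   0.        , 282.10092924],
       [  0.        , 387.91926695, 213.21520576],
       [  0.        ,   0.        ,   1.        ]]), 'dist_coeffs': array([-0.09339057,  0.        ,  0.        ,  0.        ,  0.        ]), 'position': array([0.21282983, 0.0856595 , 1.08928878]), 'attitude': array([ 0.07410248, -0.69402995,  0.71303743, -0.0663994 ])} {'K': array([[540.93925833,   0.        , 275.7499177 ],
       [  0.        , 540.93925833, 214.01829472],
       [  0.        ,   0.        ,   1.        ]]), 'dist_coeffs': array([-0.21984132,  0.        ,  0.        ,  0.        ,  0.        ]), 'position': array([-0.10597243,  0.97642463,  1.34436709]), 'attitude': array([ 0.09480917, -0.23871573,  0.90750613, -0.33235319])}
top mallet [447.2 139.4] 0.96
top mallet [396.9 142.3] 0.84
top round_mallet [396.7 189.9] 0.7
top wide_ring_mouth [282.4 152.9] 0.76
top wide_ring_mouth [101.5 266.6] 0.69
top wide_ring_mouth [423.1 288.4] 0.6
top tool_stand [384.  178.4] 0.7
side mallet [294.5 115.5] 0.84
side round_mallet [310.4 150.7] 0.68
side wide_ring_mouth [380
[... 161 characters left out ...]
ray([ 1.32508136,  0.32104722, -0.0701153 ,  1.45052752,  0.02259765,
        1.37078073, -0.0568719 ]), 'joint_velocities': array([-0.00118665, -0.00102406, -0.0009778 ,  0.00061865, -0.00097392,
        0.0018285 , -0.00023991]), 'joint_torque': array([-4.71581643e-05, -4.90607715e+01, -4.02753800e-01, -3.12462974e+01,
       -6.37938967e-02,  3.46845074e-02,  2.50228288e-05]), 'tcp_pos': array([ 0.16698049, -0.628194  ,  0.40474212]), 'ee_rot': array([ 1.46491795e-05,  9.91569881e-01,  1.29573032e-01, -1.64999660e-05]), 'force': array([-0.36069037,  0.47398525,  1.45325447]), 'moment': array([-0.01110795, -0.01119934, -0.02566817]), 'gripper_force': 0.0, 'grip_width': 0.08694677983279582}
```

View pics/t0.png

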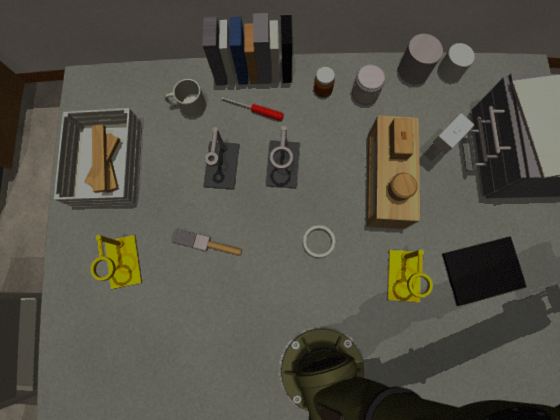

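View pics/s0.png

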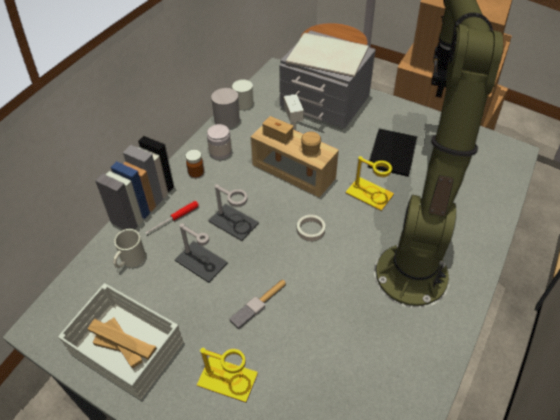

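The pictures agree on the layout. In the top view, the square-headed mallet candidates are the beech one in the stand at (402,138) and the white one at (447,139). White is excluded, so I take the beech one. The ring candidates are grey wide (282,156), grey narrow (212,158) and yellow (103,268) and (420,286). The grey wide one fits, since yellow is not meant and the narrow hole is too small. I'll confirm both choices in one enlarged crop.

Run:
```python
from h import *
a=cv2.imread("pics/t0.png");b=cv2.imread("pics/s0.png")
c1=cv2.resize(a[100:240,195:475],None,fx=2.85,fy=2.85,interpolation=2)[:, :798]
cv2.imwrite("pics/c1.png",c1)
c2=cv2.resize(b[90:240,170:350],None,fx=4,fy=4,interpolation=2)
cv2.imwrite("pics/c2.png",c2)
def tri(p,q):
    o1,v1=ray("top",p);o2,v2=ray("side",q)
    A=np.c_[v1,-v2];t=np.linalg.lstsq(A,o2-o1,rcond=None)[0]
    x,y=o1+t[0]*v1,o2+t[1]*v2;return (x+y)/2,np.linalg.norm(x-y)
print(tri([396.9,142.3],[294.5,115.5]),"nn")
print(tri([282.4,152.9],[238.4,193.6]),"ring")
print("origin z=.135",onz("top",[396.9,142.3],.135),onz("side",[294.5,115.5],.135),"round",onz("top",[396.7,189.9],.135),onz("side",[310.4,150.7],.135))
print("ring .145",onz("top",[282.4,152.9],.145),onz("side",[238.4,193.6],.145))
for n,l,p in(("top","mallet",(402,138)),("side","mallet",(278,129)),("top","wide_ring_mouth",(282,156)),("side","wide_ring_mouth",(236,198)),("top","tool_stand",(393,172)),("top","round_mallet",(403,185))):
  for r in robot.trace(n,l):
    e=np.array(r["extent"])*[560,420,560,420]
    print(n,l,e.round(1),round(r["confidence"],2))
    if np.hypot(*(e[:2]-p))<20: 
        np.save(f"m_{n}_{l}.npy",r["region"])
        cs=cv2.findContours(r["region"].astype(np.uint8),0,1)[0];c=max(cs,key=cv2.contourArea)
        print("   rect",cv2.minAreaRect(c))
```

```text
(array([ 0.51052501, -0.16448649,  0.29438357]), np.float64(0.026414130651225026)) nn
(array([0.55403879, 0.08773943, 0.1532306 ]), np.float64(0.008431949378193944)) ring
origin z=.135 [ 0.58679782 -0.21264835  0.135     ] [ 0.58737949 -0.33610469  0.135     ] round [ 0.45782189 -0.20034484  0.135     ] [ 0.45561538 -0.20169008  0.135     ]
ring .145 [0.56146054 0.08870223 0.145     ] [0.55392604 0.08173226 0.145     ]
top mallet [402.9 139.8  23.8  46.2] 0.66
   rect ((401.0, 138.5), (41.0, 24.0), 90.0)
top mallet [449.7 134.4  40.6  37.7] 0.6
side mallet [278.  138.1  34.1  46.9] 0.92
   rect ((277.2069396972656, 129.51724243164062), (33.08922576904297, 20.22119140625), 23.198589324951172)
side mallet [293.3 112.1  19.7  32.2] 0.79
top wide_ring_mouth [114.5 262.8  52.2  54.9] 0.87
top wide_ring_mouth [408.  274.3  47.2  55.1] 0.87
top wide_ring_mouth [283.  158.6  38.4  59.9] 0.7
   rect ((283.6552429199219, 157.137939453125), (31.55728530883789, 60.45711135864258), 4.763641834259033)
side wide_ring_mouth [232.8 212.2  49.2  53. ] 0.85
   rect ((234.0512237548828, 213.5260009765625), (49.85704040527344, 48.96574401855469), 12.875000953674316)
side wide_ring_mouth [370.7 184.6  44.9  54.3] 0.68
side wide_ring_mouth [227.8 377.4  59.2  55.8] 0.6
top tool_stand [393.4 169.6  58.2 118.6] 0.92
   rect ((392.5, 172.5), (113.0, 53.0), 90.0)
top round_mallet [400.7 187.9  27.4  26.4] 0.86
   rect ((402.00006103515625, 187.00001525878906), (24.041629791259766, 28.284271240234375), 45.0)
```

View pics/c1.png

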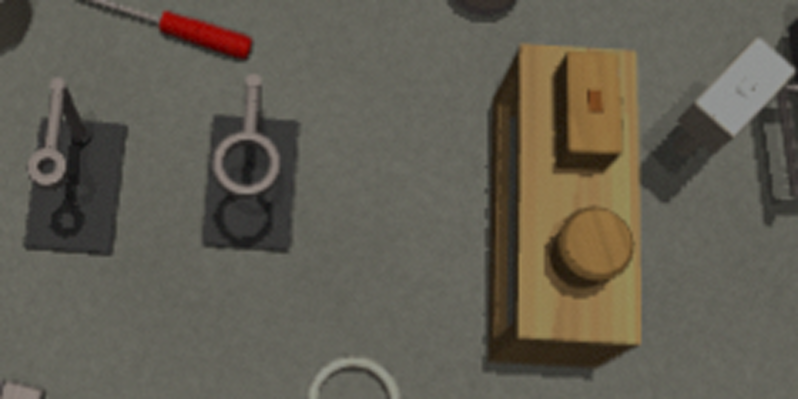

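View pics/c2.png

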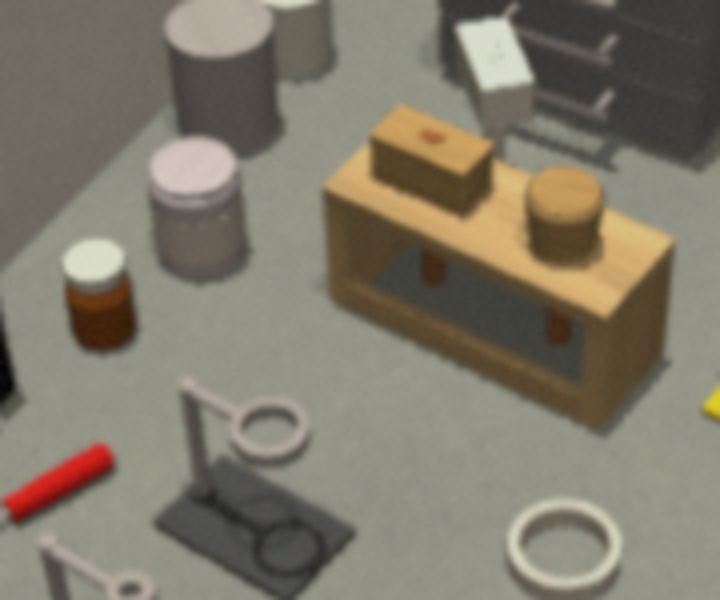

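The crops confirm both choices. The beech block head is in the stand, with its top face corners at c1 (567,52), (620,55), (620,155) and (568,153). The wide grey ring is at c1 (246,162), and the narrow ring at (47,165) is clearly smaller. The white mallet stands separately, close on the stand's right.

Run:
```python
from h import *
f=lambda p:np.array(p)/2.85+[195,100]-.3
g=lambda p:np.array(p)/4+[170,90]-.4
P=[onz("top",f(p),.185)for p in((567,52),(620,55),(620,155),(568,153))]
print("head",np.round(P,4),"c",np.mean(P,0).round(4))
Q=[onz("side",g(p),.185)for p in((402,104),(493,147),(460,184),(372,146))]
print("side head",np.round(Q,4),"c",np.mean(Q,0).round(4))
S_=[onz("top",f(p),.135)for p in((519,45),(636,51),(640,344),(519,340))]
print("stand",np.round(S_,4),"c",np.mean(S_,0).round(4))
d=S_[0]-S_[3];print("yaw",np.degrees(np.arctan2(d[1],d[0])));d=S_[1]-S_[2];print(np.degrees(np.arctan2(d[1],d[0])))
d=S_[0]-S_[3]+S_[1]-S_[2];d/=np.linalg.norm(d);c=np.mean(S_,0);print("hole",c+.065*d,c-.065*d)
print("round",onz("top",f((596,243)),.193))
print("white",[onz("top",f(p),z).round(3) for z in(.05,.185) for p in((760,38),(797,70),(735,135),(693,100))])
print("ring",onz("top",f((246,162)),.145),onz("side",g((270,427)),.145), "post",onz("top",f((254,80)),.14))
# check model ellipse/edges
t=onz("top",f((214,162)),.145),onz("top",f((279,162)),.145);print("ring dia",np.linalg.norm(t[0]-t[1]))
s=robot.sense();print(R.from_quat(s["ee_rot"],scalar_first=True).as_matrix().round(3))
```

```text
head [[ 0.633  -0.195   0.185 ]
 [ 0.6293 -0.2425  0.185 ]
 [ 0.5354 -0.2326  0.185 ]
 [ 0.5382 -0.187   0.185 ]] c [ 0.584  -0.2143  0.185 ]
side head [[ 0.6303 -0.2417  0.185 ]
 [ 0.5367 -0.2296  0.185 ]
 [ 0.538  -0.1762  0.185 ]
 [ 0.6245 -0.1826  0.185 ]] c [ 0.5824 -0.2076  0.185 ]
stand [[ 0.6641 -0.1658  0.135 ]
 [ 0.6562 -0.2764  0.135 ]
 [ 0.3772 -0.2512  0.135 ]
 [ 0.3839 -0.1434  0.135 ]] c [ 0.5203 -0.2092  0.135 ]
yaw -4.5544497775115484
-5.166638601618644
hole [ 0.58511453 -0.2147222   0.135     ] [ 0.45558193 -0.20370837  0.135     ]
round [ 0.4547362  -0.20140751  0.193     ]
white [array([ 0.709, -0.442,  0.05 ]), array([ 0.673, -0.477,  0.05 ]), array([ 0.603, -0.401,  0.05 ]), array([ 0.641, -0.362,  0.05 ]), array([ 0.644, -0.373,  0.185]), array([ 0.613, -0.404,  0.185]), array([ 0.552, -0.338,  0.185]), array([ 0.585, -0.304,  0.185])]
ring [0.55169364 0.09250546 0.145     ] [0.55133739 0.09312451 0.145     ] post [0.63302662 0.0831796  0.14      ]
ring dia 0.058493052588194885
[[ 0.966  0.257  0.   ]
 [ 0.257 -0.966 -0.   ]
 [-0.     0.    -1.   ]]
```

Call:
arm_command([
  [10, 10, 45, 0, 0, -2, 87],
  [40, 40, 80, 0, 0, -5, 87],
  [75, 75, 95, 0, 0, -8, 87],
  [110, 110, 95, 0, 0, -11, 87],
  [145, 145, 95, 0, 0, -14, 87],
  [180, 180, 95, 0, 0, -17, 87],
  [215, 215, 95, 0, 0, -20, 87],
  [250, 250, 95, 0, 0, -20, 87],
])

```text
time_s: 1.6
tcp_pos: [0.4155, -0.3789, 0.5002]
ee_rot: [0.0, 0.999, -0.045, 0.0]
force: [0.6, -0.8, -0.0]
grip_width: 0.087
gripper_force: 0.0
```

Call:
arm_command([
  [35, 35, 0, 0, 0, 0, 87],
  [70, 70, 0, 0, 0, 0, 87],
  [105, 105, 0, 0, 0, 0, 87],
  [140, 140, 0, 0, 0, 0, 87],
  [167, 165, 0, 0, 0, 0, 87],
  [167, 165, 0, 0, 0, 0, 87],
  [167, 165, 0, 0, 0, 0, 87],
  [167, 165, 0, 0, 0, 0, 87],
])

```text
time_s: 2.4
tcp_pos: [0.5808, -0.2172, 0.4997]
ee_rot: [0.001, 0.999, -0.046, -0.0]
force: [0.3, -1.7, -0.0]
grip_width: 0.0872
gripper_force: 0.0
```

Call:
arm_command([
  [0, 0, -40, 0, 0, 0, 87],
  [0, 0, -75, 0, 0, 0, 87],
  [0, 0, -75, 0, 0, 0, 87],
  [0, 0, -75, 0, 0, 0, 87],
])

```text
time_s: 2.8
tcp_pos: [0.5808, -0.2172, 0.4254]
ee_rot: [0.0, 0.999, -0.046, -0.0]
force: [-0.1, 0.4, 0.8]
grip_width: 0.0871
gripper_force: 0.0
```

Run:
```python
from h import *
a=snap("top","t1.png");b=snap("side","s1.png")
s=robot.sense();print(s["tcp_pos"],R.from_quat(s["ee_rot"],scalar_first=True).as_matrix().round(3))
c=np.hstack([cv2.resize(x,(400,400),interpolation=2) for x in(a[70:230,330:490],b[60:220,220:380])])
cv2.imwrite("pics/c3.png",c[:,:,::-1])
```

```text
[ 0.58164435 -0.21654266  0.42746702] [[ 0.996 -0.091  0.004]
 [-0.091 -0.996 -0.002]
 [ 0.004  0.001 -1.   ]]
```

View pics/c3.png

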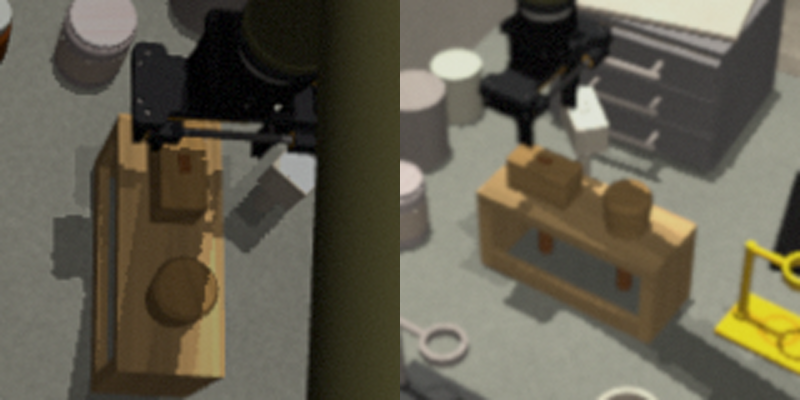

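The picture shows the gripper over the stand with its fingers straddling the square head. The white mallet is clear of the fingers. Descending.

Call:
arm_command([
  [3, 3, -40, 0, 0, 0, 87],
  [3, 3, -75, 0, 0, 0, 87],
  [3, 3, -95, 0, 0, 0, 87],
  [3, 3, -95, 0, 0, 0, 87],
  [3, 3, -95, 0, 0, 0, 87],
])

```text
time_s: 3.4
tcp_pos: [0.5852, -0.2131, 0.332]
ee_rot: [0.0, 0.999, -0.045, 0.001]
force: [-0.7, -0.1, 1.0]
grip_width: 0.0873
gripper_force: 0.0
```

Call:
arm_command([
  [0, 0, 0, 0, 0, 0, 30],
  [0, 0, 0, 0, 0, 0, 30],
  [0, 0, 0, 0, 0, 0, 30],
  [0, 0, 0, 0, 0, 0, 30],
  [0, 0, 0, 0, 0, 0, 30],
  [0, 0, 0, 0, 0, 0, 30],
], newtons=30)

```text
time_s: 4.0
tcp_pos: [0.5844, -0.213, 0.33]
ee_rot: [0.0, 0.999, -0.045, 0.0]
force: [-0.7, 0.7, 0.1]
grip_width: 0.0476
gripper_force: 29.9
```

Call:
arm_command([
  [0, 0, 15, 0, 0, 0, 30],
  [0, 0, 40, 0, 0, 0, 30],
  [0, 0, 65, 0, 0, 0, 30],
  [0, 0, 90, 0, 0, 0, 30],
  [0, 0, 115, 0, 0, 0, 30],
  [0, 0, 140, 0, 0, 0, 30],
  [0, 0, 160, 0, 0, 0, 30],
  [0, 0, 160, 0, 0, 0, 30],
])

```text
time_s: 4.8
tcp_pos: [0.5848, -0.2124, 0.4937]
ee_rot: [0.001, 0.999, -0.044, 0.003]
force: [0.4, -0.0, -2.5]
grip_width: 0.0476
gripper_force: 29.9
```

Run:
```python
from h import *
a=snap("top","t2.png");b=snap("side","s2.png")
s=robot.sense();print(s["tcp_pos"],s["force"],s["grip_width"])
c=np.hstack([cv2.resize(x,(400,400),interpolation=2) for x in(a[70:230,330:490],b[40:240,180:380])])
cv2.imwrite("pics/c4.png",c[:,:,::-1])
```

```text
[ 0.5843369  -0.21252829  0.48957078] [-0.02207328  0.51241348 -3.5234454 ] 0.04796680174245694
```

View pics/c4.png

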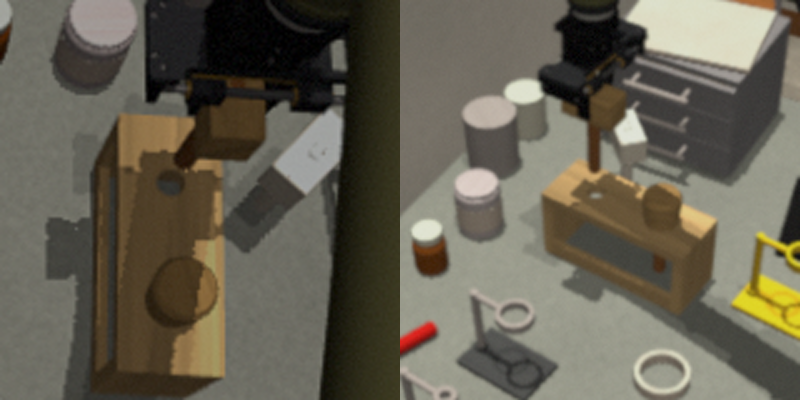

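Lifted: the square mallet hangs upright in the gripper with its handle tip above the stand. The tip is at crop (185,160) in the top view and (594,168) in the side view. The round mallet is still in place. Next I measure the handle tip against the ring.

Run:
```python
from h import *
for z in(.18,):
  print("tip",onz("top",[330+185/2.5,70+160/2.5],z),onz("side",[180+194/2,40+168/2],z))
print("hole",onz("top",[330+170/2.5-.3,70+183/2.5-.3],.135),onz("side",[180+195/2,40+193/2],.135))
# predicted handle tip for mallet at tcp
c=np.array([.5843,-.2125,.18]);print(proj("top",c),proj("side",c))
a=cv2.imread("pics/t2.png");b=cv2.imread("pics/s2.png")
# ring fit: model circles vs images
def circ(c,r):t=np.linspace(0,2*np.pi,90);return np.c_[c[0]+r*np.cos(t),c[1]+r*np.sin(t),np.full(90,.145)]
out=[]
for im,n in((a,"top"),(b,"side")):
  o=cv2.resize(im,None,fx=8,fy=8,interpolation=2)
  for r in(.022,.030):
    q=(proj(n,circ((.5515,.0928),r))+.5)*8-.5
    cv2.polylines(o,[q.round().astype(int)],True,(0,255,0),1)
  c=(proj(n,np.array([.5515,.0928,.145]))[0]*8).astype(int);out.append(o[c[1]-200:c[1]+200,c[0]-200:c[0]+200])
# tip overlays
for im,n in((a,"top"),(b,"side")):
  o=cv2.resize(im,None,fx=8,fy=8,interpolation=2);k=circ((.5843,-.2125),.011);k[:,2]=.18
  cv2.polylines(o,[((proj(n,k)+.5)*8).astype(int)],True,(0,255,0),1)
  c=(proj(n,c3:=np.array([.5843,-.2125,.18]))[0]*8).astype(int);out.append(o[c[1]-200:c[1]+200,c[0]-200:c[0]+200])
v=cv2.resize(np.vstack([np.hstack(out[:2]),np.hstack(out[2:])]),(600,600));cv2.imwrite("pics/c5.png",v)
```

```text
tip [ 0.59105491 -0.21883589  0.18      ] [ 0.5912254  -0.21993897  0.18      ]
hole [ 0.58507959 -0.21461854  0.135     ] [ 0.58444237 -0.21035913  0.135     ]
[[401.78713576 136.5491791 ]] [[277.70648403 125.92213597]]
```

View pics/c5.png

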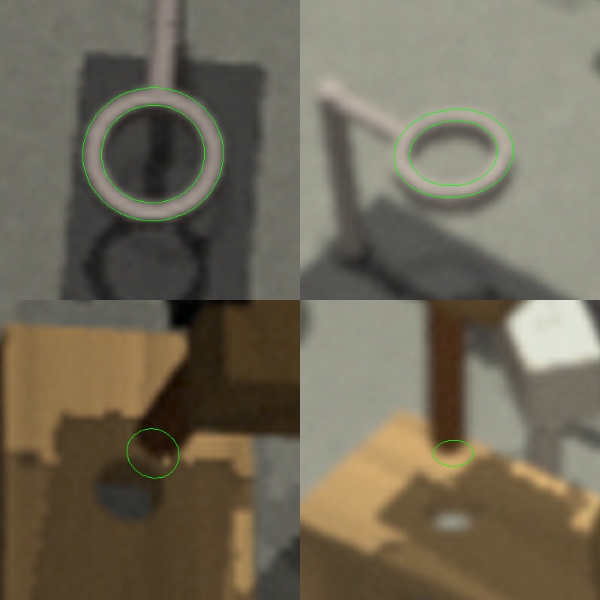

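The ring centre (0.5515, 0.0928) fits well in both views. The handle tip is within about 5 mm of the spot below the TCP.

Call:
arm_command([
  [-2, 15, 0, 0, 0, 0, 30],
  [-6, 50, 0, 0, 0, 0, 30],
  [-11, 90, 0, 0, 0, 0, 30],
  [-15, 130, 0, 0, 0, 0, 30],
  [-20, 170, 0, 0, 0, 0, 30],
  [-25, 210, 0, 0, 0, 0, 30],
  [-30, 250, 0, 0, 0, 0, 30],
  [-34, 280, 0, 0, 0, 0, 30],
])

```text
time_s: 5.7
tcp_pos: [0.5487, 0.0717, 0.4885]
ee_rot: [-0.0, 0.999, -0.043, -0.001]
force: [-0.1, -0.2, -2.3]
grip_width: 0.048
gripper_force: 29.9
```

Call:
arm_command([
  [-1, 15, 0, 0, 0, 0, 30],
  [-2, 28, 0, 0, 0, 0, 30],
  [-2, 28, 0, 0, 0, 0, 30],
  [-2, 28, 0, 0, 0, 0, 30],
  [-2, 28, 0, 0, 0, 0, 30],
])

```text
time_s: 6.2
tcp_pos: [0.549, 0.0932, 0.4894]
ee_rot: [0.0, 0.999, -0.046, -0.0]
force: [-0.4, 0.7, -4.1]
grip_width: 0.0476
gripper_force: 29.9
```

Run:
```python
from h import *
a=snap("top","t3.png")[:,:,::-1];b=snap("side","s3.png")[:,:,::-1]
s=robot.sense();print(s["tcp_pos"],s["force"],s["grip_width"])
def circ(c,r,z):t=np.linspace(0,2*np.pi,90);return np.c_[c[0]+r*np.cos(t),c[1]+r*np.sin(t),np.full(90,z)]
out=[]
p=s["tcp_pos"]
for im,n in((a,"top"),(b,"side")):
  o=cv2.resize(np.ascontiguousarray(im),None,fx=8,fy=8,interpolation=2)
  for c,r,z,k in(((.5515,.0928),.022,.145,(0,255,0)),((p[0],p[1]),.011,p[2]-.31,(255,255,0)),((p[0]+.003,p[1]-.003),.011,p[2]-.31,(255,0,255))):
    cv2.polylines(o,[((proj(n,circ(c,r,z))+.5)*8).astype(int)],True,k,1)
  c=(proj(n,np.array([.5515,.0928,.18]))[0]*8).astype(int);out.append(o[c[1]-300:c[1]+300,c[0]-200:c[0]+200])
cv2.imwrite("pics/c6.png",np.hstack(out))
```

```text
[0.54886142 0.09364115 0.48959238] [ 0.17431597  0.13269082 -2.62643767] 0.04746360396896653
```

View pics/c6.png

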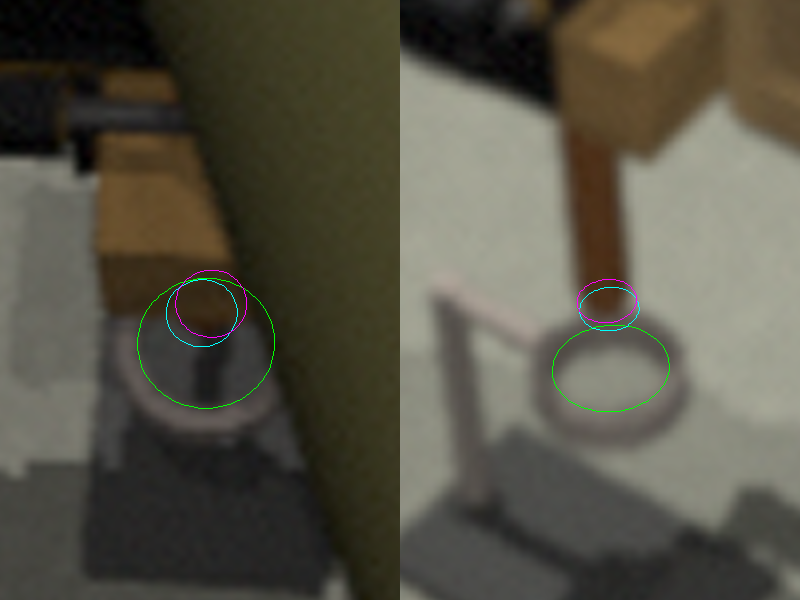

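The top view shows the handle tip inside the ring's projected mouth. In the side view the tip is around (603,300), matching the predicted spot to a couple of mm. Descending, with a check after the handle enters the ring.

Call:
arm_command([
  [-1, 2, -15, 0, 0, 0, 30],
  [-1, 2, -30, 0, 0, 0, 30],
  [-1, 2, -40, 0, 0, 0, 30],
  [-1, 2, -50, 0, 0, 0, 30],
  [-1, 2, -60, 0, 0, 0, 30],
  [-1, 2, -60, 0, 0, 0, 30],
])

```text
time_s: 6.9
tcp_pos: [0.5471, 0.097, 0.4279]
ee_rot: [0.0, 0.999, -0.045, -0.001]
force: [0.2, 0.0, -3.5]
grip_width: 0.0475
gripper_force: 29.9
```

Run:
```python
from h import *
b=snap("side","s4.png")[:,:,::-1];s=robot.sense();print(s["tcp_pos"],s["force"],s["moment"],s["grip_width"])
c=proj("side",np.array([.5515,.0928,.18]))[0].astype(int)
cv2.imwrite("pics/c7.png",cv2.resize(b[c[1]-60:c[1]+60,c[0]-60:c[0]+60],(480,480),interpolation=2))
```

```text
[0.54730186 0.09718345 0.42895544] [-0.05117243  0.11814242 -2.57379873] [ 0.01308393  0.05173976 -0.06314389] 0.047962307283229186
```

View pics/c7.png

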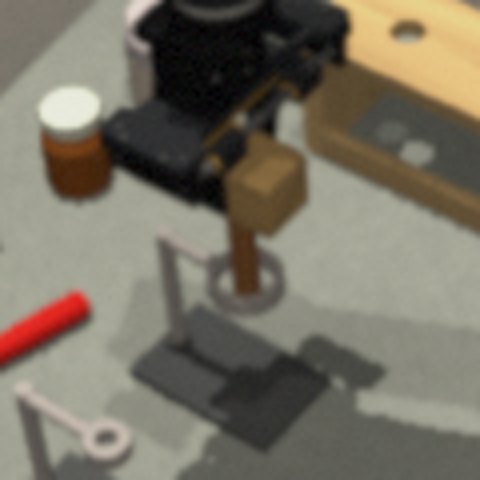

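The handle is inside the wide ring at crop (245,285), with no contact force. Lowering on.

Call:
arm_command([
  [1, -1, -20, 0, 0, 0, 30],
  [2, -2, -40, 0, 0, 0, 30],
  [2, -2, -55, 0, 0, 0, 30],
  [2, -2, -68, 0, 0, 0, 30],
  [2, -2, -78, 0, 0, 0, 30],
  [2, -2, -84, 0, 0, 0, 30],
  [2, -2, -84, 0, 0, 0, 30],
  [2, -2, -84, 0, 0, 0, 30],
])

```text
time_s: 7.75
tcp_pos: [0.5497, 0.0954, 0.3463]
ee_rot: [-0.0, 0.999, -0.045, 0.0]
force: [-0.7, -0.1, -2.5]
grip_width: 0.0479
gripper_force: 29.9
```

Call:
arm_command([
  [0, 0, -1, 0, 0, 0, 30],
  [0, 0, -2, 0, 0, 0, 30],
  [0, 0, -3, 0, 0, 0, 30],
  [0, 0, -3, 0, 0, 0, 30],
])

```text
time_s: 8.15
tcp_pos: [0.5494, 0.0953, 0.3427]
ee_rot: [0.0, 0.999, -0.045, -0.0]
force: [-0.2, 0.3, -2.6]
grip_width: 0.0477
gripper_force: 29.9
```

Call:
arm_command([
  [0, 0, -1, 0, 0, 0, 30],
  [0, 0, -2, 0, 0, 0, 30],
  [0, 0, -2, 0, 0, 0, 30],
])

```text
time_s: 8.45
tcp_pos: [0.5494, 0.0953, 0.3406]
ee_rot: [0.0, 0.999, -0.045, -0.0]
force: [1.1, -0.0, -2.3]
grip_width: 0.0477
gripper_force: 29.9
```

Within about 1 mm of the rim; opening slowly.

Call:
arm_command([
  [0, 0, 0, 0, 0, 0, 50],
  [0, 0, 0, 0, 0, 0, 55],
  [0, 0, 0, 0, 0, 0, 65],
  [0, 0, 0, 0, 0, 0, 75],
  [0, 0, 0, 0, 0, 0, 87],
  [0, 0, 0, 0, 0, 0, 87],
  [0, 0, 0, 0, 0, 0, 87],
])

```text
time_s: 9.15
tcp_pos: [0.5495, 0.0953, 0.3408]
ee_rot: [0.0, 0.999, -0.045, 0.0]
force: [0.2, -0.3, 0.5]
grip_width: 0.0839
gripper_force: 0.0
```

Call:
arm_command([
  [0, 0, 10, 0, 0, 0, 87],
  [0, 0, 30, 0, 0, 0, 87],
  [0, 0, 60, 0, 0, 0, 87],
  [0, 0, 100, 0, 0, 0, 87],
  [0, 0, 140, 0, 0, 0, 87],
  [0, 0, 160, 0, 0, 0, 87],
  [0, 0, 160, 0, 0, 0, 87],
])

```text
time_s: 9.85
tcp_pos: [0.5497, 0.0959, 0.5054]
ee_rot: [-0.0, 0.999, -0.045, 0.004]
force: [0.2, -0.2, 0.4]
grip_width: 0.0872
gripper_force: 0.0
```

Run:
```python
from h import *
b=snap("side","s5.png")[:,:,::-1];s=robot.sense();print(s["time_s"],s["tcp_pos"],s["force"],s["grip_width"])
cv2.imwrite("pics/c8.png",cv2.resize(b[100:260,170:350],(675,600),interpolation=2))
```

```text
9.9 [0.54950827 0.0956633  0.50298133] [-0.10832157 -0.43346598 -0.32272367] 0.08648915164857723
```

View pics/c8.png

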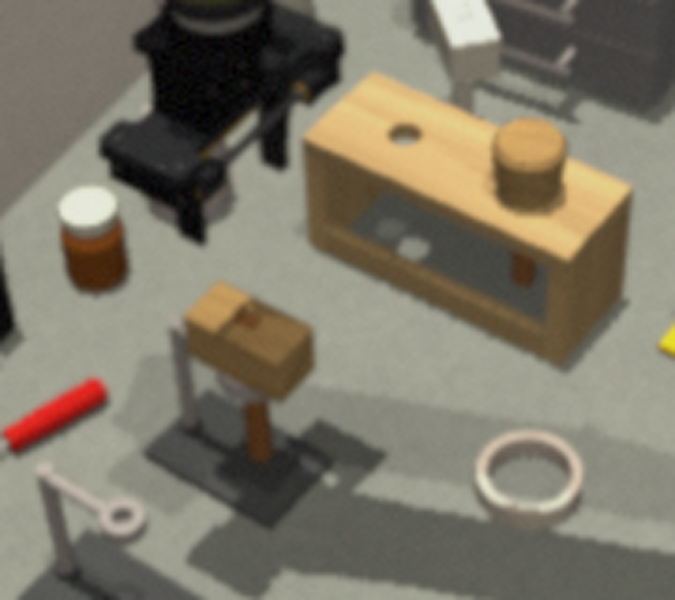

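The mallet hangs upright in the wide ring, with its head at (250,335) and its handle below the ring at (258,430). The round mallet stands undisturbed at (528,165), and the gripper is clear. Checking the head's position numerically, then handing in.

Run:
```python
from h import *
p=onz("side",[170+248/3.75-.4,100+318/3.75-.4],.195);print(p)
if np.hypot(p[0]-.5515,p[1]-.0928)<.013: print(robot.hand_in())
```

```text
[0.55299754 0.09177886 0.195     ]
the job is handed in; nothing more can be done
None
```

The square-headed mallet now hangs upright in the wide ring, its head about 2 mm off the ring's centre by camera. The round-headed mallet still stands in its hole, and the job was handed in at about 10 s of the 45 s allowed; no verdict came back.

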